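Tell fuel from oxygen by thread hand and unblank the fuel outlet

ROBOT

A 7-joint arm with a two-finger parallel gripper is mounted at the origin on a cart in front of the work surface, level with it; the furniture and walls round the work are solid. World frame = base frame: x ahead of the robot, y to its left, z up, the work surface at z = 0. Lengths are in m, angles in rad, forces in N, time in s.
With the tool pointing down it reaches from about 0.425 to 0.875 m from the base axis. Payload 4.7 kg.
Tool frame: the origin (TCP) lies at the very end of the fingers, on their centre line; the grasp point (between the pads) lies 19 mm behind it; x points along the fingers, y is the direction in which the jaws open and shut, and the axes are right-handed (so a half turn about x gives the same grasp; the last joint's range is limited). The gripper opens to 87 mm and grips with 3 to 60 N. Pads are 19 mm wide; open, the fingers measure 117 mm over their backs; the gripper's body (75 mm by 190 mm) begins 51 mm behind the grasp point.
Start: joints at [1.26, 0.321, -0.07, 1.45, 0.023, 1.371, -0.057], TCP at [0.207, -0.616, 0.223] pointing down, gripper open.
Joint ranges: [-2.86, 2.86], [-0.3, 2.09], [-1.38, 1.24], [0.06, 2.45], [-1.56, 4.7], [0.09, 2.05], [-2.69, 2.69]. Speed limits (rad/s): [2.57, 2.57, 3.14, 3.14, 3.14, 3.14, 3.14].

INTERFACE

Orientations are given as a rotation vector (axis times angle).
In Python, from bench import ctrl gives the robot as it stands.
- The arm moves only by the tool step_arm, never from a script. Its argument "increments" is one flat list of numbers, 6 for each row, row after row: the shift along the tool's x, y, z in cm, then the turn, a rotation vector about the tool's x, y, z in rad. In form: [tx, ty, tz, ax, ay, az, tx, ty, tz, ax, ay, az, ...]. A call has 1 to 12 rows; each row shifts and turns the commanded pose from where the row before left it, along the tool's axes as they then stand; what a row does not reach is not made up. A row lasts 1/8 s, in which the tool goes at most 62.5 mm and 10.7 degrees, less where a joint would pass 70% of its speed; a pose out of reach is approached as far as the arm can. A call with a gripper value outside its range is refused whole. "fingers" is the opening in per cent of the stroke, from 0 (shut) to 100 (fully open), set as the call begins (left out, the last holds). The fingers move at their own pace and stop on an object; "force" is the grip in N (left out, the last holds). Time passes only in rows, so rows that do not move let the fingers close. It gives the time, the measured TCP pose, the force and the opening at its end, in the units of the state.
- ctrl.get_state(): the state, without advancing time (a new reading comes with each control period).
- ctrl.get_image(name): name is "scene" or "top" or "wrist"; returns the picture (400x640x3 uint8, red, green, blue); there is no depth.
- ctrl.camera_params(name): a dict with "vertical_fov" (degrees; the focal length in pixels is half the picture's height over the tangent of half this angle, whatever the lens; pixels are square), "cx", "cy" (the principal point, pixels), "R" (3x3) and "t" (3): a world point X has camera coordinates R X + t. Camera axes: x right, y down, z forward; pixel columns grow to the right and rows downward; lengths in m; the calibration is good to about 2 mm. A picture is of the moment at which its call begins: read the wrist's pose just before it. camera_params takes no time and is no camera call; for the wrist camera it gives the pose at the moment of the call.
- ctrl.close_job(): hands the job in, once; it reports no verdict.
Trained networks look in the newest picture that a camera, given by its name, has taken for a name from the list of things; names that differ only in an ending like _2 or _b are one class to them, and where a whole thing is asked for, a point or a joint stands for the part that bears it (a point fixed in the world has none). Each returns a list of dicts, best first, with "score" (0 to 1); they miss things now and then, are a little off and sometimes report something else, mostly with a low value. They report only what shows in the picture. A call takes as long as a camera call.
- ctrl.search_frame(camera, name): "xyz" ([x, y, z] in m, in the coordinates of the camera as it stood for that picture, good to about 4 mm: the middle of the surface that is visible of it).
- ctrl.silhouettes(camera, name): "pixels" (400x640 bool, what is visible of it).
- ctrl.spot_point(camera, name): "xyz" ([x, y, z] in m, in the coordinates of the camera as it stood for that picture, good to about 4 mm: a listed point, or the origin of a listed thing).
The state is a dict: "time": time; "joint_positions": joint angles; "qd": joint speeds; "joint_torque": joint torques, N m; "position": TCP position; "tool_rot": TCP orientation; "ft_force": force on the tool from outside, world axes, zero at the start; "torque": the same for the moment, N m; "grip_width": opening from 0.0 (shut) to 1.0 (fully open).
Only numpy, scipy, OpenCV 4.12 (cv2) and the standard library are available. Lean on these libraries where they do the work, as an engineer would, in place of code of your own. Each camera call takes 0.05 s, during which the arm holds its last target.

TASK

The two outlets of the gas manifold look alike, but the fuel-gas one has a left-hand thread and the oxygen one a right-hand thread: turn the knurled nuts gently both ways to learn which is which. First nip up the oxygen nut to about 0.5 N m so that it is surely shut, then loosen the fuel nut by nearly half a turn until its stopper is free, draw the stopper out and set it down in the round steel dish without dropping it. Never wrench a nut harder than that (the outlets sit in rubber bushes that tear), leave the oxygen stopper in and everything else where it is.

Things in the scene. Friction and masses are not known exactly. Their poses are not given: they have to be found in the camera images.
- outlet_left (a point): centre of the knurled nut (40 mm diameter, 24 mm tall, its middle 76 mm above the bench) on the left (+y) outlet of the gas manifold, an aluminium block 200 mm long, 36 mm high, with two upright brass outlets 140 mm apart; z up along the outlet, y along the block to its left end, x away from the gauge on its front. Below the nut: a hexagonal neck 30 mm wide in a rubber bush
- outlet_right (a point): the same point on the right (-y) outlet. Nothing to be seen tells which of the two is fuel and which is oxygen
- fuel_nut (a joint): turn of the fuel outlet's nut (rad), in whichever place it is: 0 is fully tight, grows as it is loosened, clockwise seen from above (LEFT-hand thread); found at 0 to 0.3. Turns against a steady drag of about 0.28 N m; dead stop at 0. Beyond 2.0 its stopper is free; 3.6 is the end of its travel
- oxygen_nut (a joint): the same for the oxygen outlet's nut, on a RIGHT-hand thread: it loosens counter-clockwise and tightens clockwise seen from above; found at 0 to 0.3, so it may turn a little before it goes tight
- fuel_neck (a joint): twist of the fuel outlet's neck in its rubber bush (rad, positive counter-clockwise from above), 0 at rest. The bush gives 1 rad per 4 N m of torque on the nut: 0.07 while the nut turns against its drag, 0.125 at 0.5 N m; it springs back when let go, and tears past 0.17 (0.68 N m)
- oxygen_neck (a joint): the same for the oxygen outlet's neck
- stopper_1_centre (a point): centre, half-way up, of one of two equal steel stoppers, 63 mm long, z along it: knurled head 16 mm in diameter (9.5 to 31.5 mm above this point), thin stem, foot 12.6 mm wide. It stands in one of the outlets (which one varies), through the nut, its head from 3 to 25 mm above the nut's top face; locked until the nut is loosened, then it lifts straight up, out after 40 mm
- stopper_2_centre (a point): the same for the other stopper
- dish_in (a point): centre of the inner floor of a loose round steel dish, 96 mm in diameter outside, 30 mm high, wall 3 mm, floor about 4 mm above the bench
- torch: bystander, fixed, an obstacle: hand gas torch, 83 mm foot, 253 mm tall, at the back right corner; origin under its foot
- eye_loupe: bystander, leave alone: black cup-shaped eye loupe, 41 mm across, 30 mm high, at the back left; origin at the centre of its underside
- stamp: bystander, leave alone: black hand stamp, 20 mm across, 60 mm tall, standing at the left; origin at the centre of its underside
- brush: bystander, leave alone: wooden brass-wire brush, 150 mm long, lying at the front edge; origin at the centre of its underside
- graver: bystander, leave alone: graver, 170 mm long, lying left of the dish; origin at the centre of its underside

How it is judged:
On the way, in this order (a step that is already met when the one before it is completed fails the run):
1. the oxygen nut is nipped up: at its stop, with a tightening torque of more than 0.38 N m (neck twisted by 0.095 rad clockwise) (value of joint oxygen_nut below 0.04 rad and value of joint oxygen_neck below -0.095 rad), for 0.05 s.
2. the fuel outlet's nut is loosened by more than 2 rad while both stoppers are still in (value of joint fuel_nut above 2 rad and distance of each of stopper_1_centre, stopper_2_centre from where it was at the start of the episode below 0.015 m), for 0.1 s.
3. a stopper is drawn up out of its outlet (height (world z) of any of stopper_1_centre, stopper_2_centre above 0.125 m), for 0.1 s.
4. the stopper is lowered into the dish while still held, its foot within 15 mm of the dish's floor (((horizontal distance between stopper_1_centre and dish_in below 0.042 m and z of stopper_1_centre in the frame of dish_in below 0.047 m and contact force between the fingers and stopper_1 above 0.5 N) or (horizontal distance between stopper_2_centre and dish_in below 0.042 m and z of stopper_2_centre in the frame of dish_in below 0.047 m and contact force between the fingers and stopper_2 above 0.5 N))), for 0.05 s.
At the end, for the whole second after the job is handed in: The fuel outlet's stopper rests in the dish (its centre within 50 mm of the dish's axis and below 60 mm, at rest), the dish moved by less than 50 mm; the fuel nut is loosened by more than 2 rad; the oxygen nut is tight (within 0.06 rad) and the other stopper has moved less than 10 mm (((horizontal distance between stopper_1_centre and dish_in below 0.05 m and height (world z) of stopper_1_centre below 0.06 m and linear speed of stopper_1 below 0.05 m/s and distance of stopper_2_centre from where it was at the start of the episode below 0.01 m) or (horizontal distance between stopper_2_centre and dish_in below 0.05 m and height (world z) of stopper_2_centre below 0.06 m and linear speed of stopper_2 below 0.05 m/s and distance of stopper_1_centre from where it was at the start of the episode below 0.01 m)) and value of joint fuel_nut above 2 rad and value of joint oxygen_nut below 0.06 rad and distance of dish_in from where it was at the start of the episode below 0.05 m); the robot touches nothing.
It fails at once if an outlet's neck is twisted by more than 0.17 rad (0.68 N m) in its rubber bush (value of joint any of fuel_neck, oxygen_neck above 0.17 rad or value of joint any of fuel_neck, oxygen_neck below -0.17 rad).
It fails at once if the oxygen outlet's nut is loosened by more than 0.9 rad (value of joint oxygen_nut above 0.9 rad).
It fails at once if the eye loupe, stamp, brush or graver is moved by more than 30 mm (distance of any of eye_loupe, stamp, brush, graver from where it was at the start of the episode above 0.03 m).
It also fails if it takes over 72 s, if anything falls off the work surface, if the arm or the gripper's body presses on something with over 40 N, if the wrist force passes 120 N, or if a joint passes its speed limit or range.

## Working session

There is one attempt and no reset: what is moved stays moved. The work goes in short steps, Python scripts to look and compute and a tool call to move; the robot and the scene stay as the last step left them, time stands still between calls to the robot, and variables do not carry over. Pictures are saved under pics/ and viewed, and the job is handed in when it is done.

Besides the shell and the picture viewer there is one more tool, called after "Call:" by a JSON object that holds its "name" and its "arguments", one argument or row to a line. step_arm: Moves the arm, as the interface text tells. Its arguments: {"type":"object","properties":{"increments":{"type":"array","items":{"type":"number"}},"fingers":{"type":"number"},"force":{"type":"number"}},"required":["increments"]}

```bash
ls; mkdir -p pics; cat > h.py <<'E'
import numpy as np, cv2
from bench import ctrl
from scipy.spatial.transform import Rotation as R
def snap(cam,name):
    im=ctrl.get_image(cam); cv2.imwrite('pics/'+name+'.png',im[:,:,::-1]); return im
def w(cam,p,par=None):
    c=par or ctrl.camera_params(cam); return np.array(c['R']).T@(np.array(p)-np.array(c['t']))
def st():
    s=ctrl.get_state(); print('t',round(s['time'],3),'p',np.round(s['position'],4),'rv',np.round(s['tool_rot'],4),'F',np.round(s['ft_force'],2),'M',np.round(s['torque'],3),'g',round(s['grip_width'],4)); print('q',np.round(s['joint_positions'],3)); return s
E
python3 - <<'E'
from h import *
s=st(); print(R.from_rotvec(s['tool_rot']).as_matrix().round(3))
snap('scene','s0'); snap('top','t0')
for cam in ['top','scene']:
  for n in ['outlet_left','outlet_right','stopper_1_centre','dish_in']:
    for d in ctrl.spot_point(cam,n)[:3]: print(cam,n,round(d['score'],2),w(cam,d['xyz']).round(4))
st()
E
```

```text
pics
t 0.0 p [ 0.2072 -0.6155  0.2215] rv [ 2.0461  0.3372 -2.0469] F [ 0.39 -0.24 -0.51] M [-0.018  0.016 -0.012] g 0.9987
q [ 1.26   0.322 -0.07   1.452  0.023  1.371 -0.057]
[[-0.001  0.319 -0.948]
 [ 0.002 -0.948 -0.319]
 [-1.    -0.002  0.   ]]
top outlet_left 0.75 [0.5629 0.0209 0.0743]
top outlet_right 0.81 [ 0.5693 -0.1161  0.0739]
top outlet_right 0.2 [ 0.4691  0.1393 -0.0007]
top stopper_1_centre 0.64 [ 0.5659 -0.1223  0.0798]
top stopper_1_centre 0.32 [ 7.221e-01  7.650e-02 -1.000e-04]
top dish_in 0.66 [ 0.4391 -0.0626  0.0025]
scene outlet_left 0.73 [0.5592 0.0247 0.0731]
scene stopper_1_centre 0.61 [ 0.5611 -0.1184  0.0807]
scene dish_in 0.6 [ 0.4319 -0.0631  0.0012]
t 0.5 p [ 0.2074 -0.616   0.2226] rv [ 2.0457  0.3351 -2.0457] F [ 0.3   0.22 -0.23] M [-0.016 -0.007  0.011] g 1.0009
q [ 1.26   0.321 -0.07   1.451  0.023  1.371 -0.057]
```

View pics/s0.png

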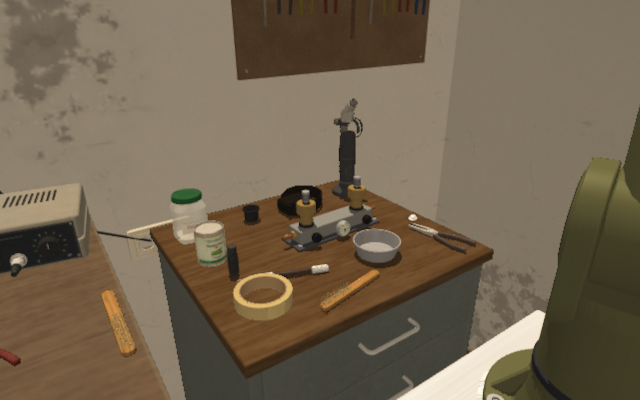

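View pics/t0.png

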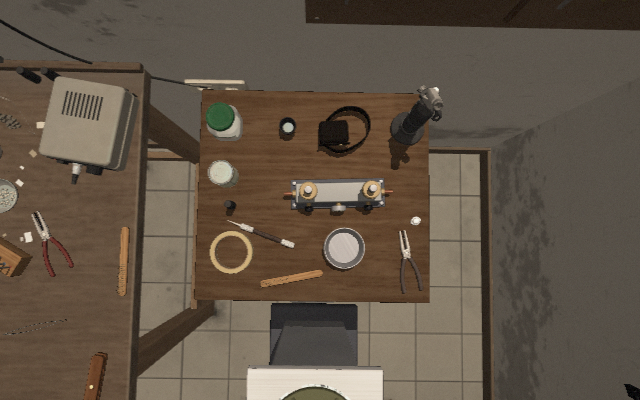

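The scene view shows the manifold at about (335,220), with nuts at (306,212) and (357,195), and the dish at (376,247). In the top view the nuts are at (308,191) and (372,189), the dish at (344,249) and the torch at (408,128). The networks' heights agree with the given sizes, so I'm moving over the work to look with the wrist camera.

Call:
{"name": "step_arm", "arguments": {
  "increments": [-0.33,-3.85,-3.87,0,0,0,-0.33,-3.85,-3.87,0,0,0,-0.33,-3.85,-3.87,0,0,0,-0.33,-3.85,-3.87,0,0,0,-0.33,-3.85,-3.87,0,0,0,-0.33,-3.85,-3.87,0,0,0,-0.33,-3.85,-3.87,0,0,0,-0.33,-3.85,-3.87,0,0,0,-0.33,-3.85,-3.87,0,0,0,-0.33,-3.85,-3.87,0,0,0,-0.33,-3.85,-3.87,0,0,0,-0.33,-3.85,-3.87,0,0,0],
  "fingers": 100,
  "force": 40
}}

```text
time: 2.0
position: [0.5007, -0.0285, 0.2627]
tool_rot: [2.046, 0.334, -2.044]
ft_force: [0.5, -0.3, -0.4]
grip_width: 0.998
```

```bash
python3 - <<'E'
from h import *
s=st(); print(R.from_rotvec(s['tool_rot']).as_matrix().round(3))
snap('wrist','w1'); c=ctrl.camera_params('wrist'); print(c)
for n in ['outlet_left','outlet_right','stopper_1_centre','dish_in']:
    for d in ctrl.spot_point('wrist',n)[:3]: print(n,round(d['score'],2),w('wrist',d['xyz'],c).round(4))
E
```

```text
t 2.0 p [ 0.5007 -0.0285  0.2627] rv [ 2.0465  0.3336 -2.0444] F [ 0.49 -0.33 -0.37] M [ 0.002  0.005 -0.082] g 0.998
q [ 0.676  0.012 -0.672  1.73   0.008  1.402 -1.243]
[[ 0.001  0.319 -0.948]
 [-0.001 -0.948 -0.319]
 [-1.     0.001 -0.001]]
{'vertical_fov': 60.6361421425407, 'cx': 321.2578722445634, 'cy': 196.53320161165905, 'R': array([[ 0.32845834, -0.94451516, -0.00249751],
       [-0.91245623, -0.31799062,  0.25749872],
       [-0.24400563, -0.08229873, -0.96627541]]), 't': array([-0.18322563,  0.41229414,  0.54970809])}
stopper_1_centre 0.57 [ 0.569  -0.1092  0.0821]
dish_in 0.9 [ 0.4377 -0.0505  0.0023]
dish_in 0.33 [ 0.5706 -0.1082  0.0818]
```

View pics/w1.png

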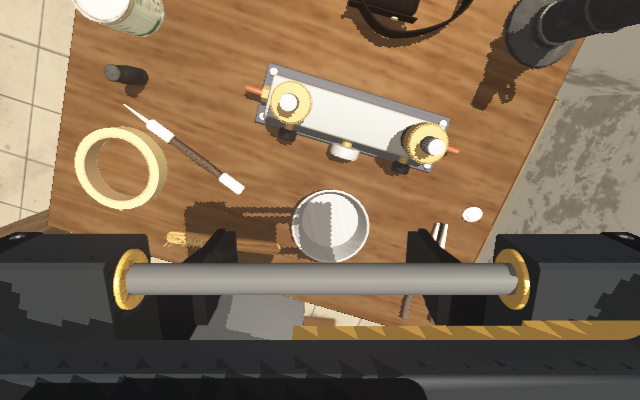

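The wrist view shows the manifold from above, with the left nut at about (291,103), the right nut at (426,143), stopper heads at (288,102) and (434,147), and the dish at (330,226). I'll back-project these at their known heights.

```bash
cat >> h.py <<'E'
def bp(c,u,v,z,H=400):
    f=H/2/np.tan(np.radians(c['vertical_fov'])/2)
    Rm=np.array(c['R']); d=Rm.T@np.array([(u-c['cx'])/f,(v-c['cy'])/f,1]); o=-Rm.T@np.array(c['t'])
    return (o+d*(z-o[2])/d[2]).round(4)
def proj(c,X):
    f=200/np.tan(np.radians(c['vertical_fov'])/2); p=np.array(c['R'])@np.array(X)+np.array(c['t']); return np.array([f*p[0]/p[2]+c['cx'],f*p[1]/p[2]+c['cy']])
E
python3 - <<'E'
from h import *
from scipy.optimize import minimize
im=cv2.imread('pics/w1.png'); c=ctrl.camera_params('wrist')
cr=im[50:190,235:465]; cv2.imwrite('pics/w1c.png',cv2.resize(cr,None,fx=3.4,fy=3.4,interpolation=cv2.INTER_CUBIC))
for n,(u,v) in dict(L=(288,102),Rr=(434,147)).items(): print(n,'head',bp(c,u,v,.113))
ctrl.get_image('wrist')
for n in ['outlet_left','stopper_1_centre','dish_in']:
  for d in ctrl.silhouettes('wrist',n)[:2]:
    m=d['pixels']; ys,xs=np.nonzero(m); print(n,round(d['score'],2),xs.min(),xs.max(),ys.min(),ys.max(),m.sum(),xs.mean().round(1),ys.mean().round(1))
for n in ['torch']:
  ctrl.get_image('top')
  for d in ctrl.spot_point('top',n)[:1]: print(n,w('top',d['xyz']))
E
```

```text
L head [0.5598 0.0199 0.113 ]
Rr head [ 0.5645 -0.1166  0.113 ]
outlet_left 0.84 243 458 61 172 9407 346.9 117.5
stopper_1_centre 0.91 421 443 135 153 349 431.7 144.2
dish_in 0.8 291 367 188 260 4363 328.9 224.5
torch [ 7.24476088e-01 -2.13953599e-01 -3.41886568e-04]
```

View pics/w1c.png

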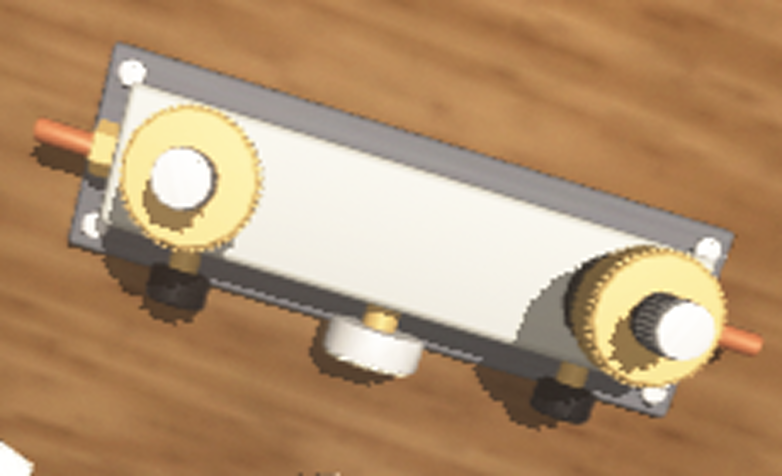

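```bash
python3 - <<'E'
from h import *
c=ctrl.camera_params('wrist')
print(bp(c,290.9,102.4,.088),bp(c,288.5,102.4,.113),bp(c,427.6,143.5,.088),bp(c,436.8,147.6,.113))
print('dish rim',bp(c,330,226,.03))
ct=ctrl.camera_params('top'); snap('top','t1')
im=cv2.imread('pics/t1.png'); cv2.imwrite('pics/t1c.png',cv2.resize(im[165:280,275:405],None,fx=5,fy=5,interpolation=cv2.INTER_CUBIC))
for n,p in dict(L=(.562,.021,.113),R=(.566,-.117,.113)).items(): print(n,proj(ct,p))
E
```

```text
[0.5597 0.0188 0.088 ] [0.5597 0.0188 0.113 ] [ 0.5651 -0.1188  0.088 ] [ 0.5646 -0.1199  0.113 ]
dish rim [ 0.4346 -0.0646  0.03  ]
L [308.28003423 189.42597692]
R [372.75540242 188.74896122]
```

View pics/t1c.png

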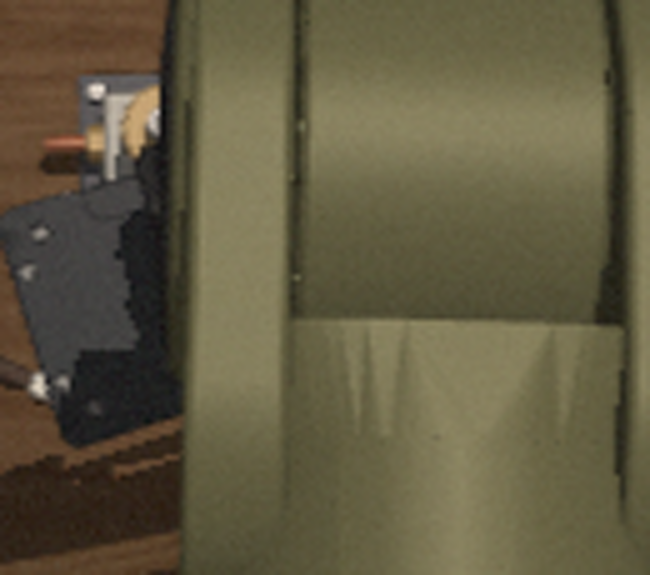

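Call:
{"name": "step_arm", "arguments": {
  "increments": [2.5,-0.67,-1.79,0,0,0,2.5,-0.67,-1.79,0,0,0,2.5,-0.66,-1.79,0,0,0,2.5,-0.66,-1.78,0,0,0,1.5,0,0,0,0,0,0,0,0,0,0,0],
  "fingers": 64,
  "force": 40
}}

```text
time: 3.35
position: [0.5581, 0.0172, 0.146]
tool_rot: [2.043, 0.335, -2.049]
ft_force: [-0.3, -0.4, 0.0]
grip_width: 0.643
```

```bash
python3 - <<'E'
from h import *
s=st()
snap('wrist','w2'); c=ctrl.camera_params('wrist')
for p in [(.56,.0195,.088),(.56,.0195,.113)]: print(proj(c,p))
E
```

```text
t 3.35 p [0.5581 0.0172 0.146 ] rv [ 2.0432  0.3348 -2.0491] F [-0.26 -0.43  0.04] M [-0.008 -0.019  0.041] g 0.6427
q [ 0.55   0.25  -0.716  1.758  0.175  1.202 -1.461]
[318.07115436 210.95399749]
[317.73734631 223.58205632]
```

View pics/w2.png

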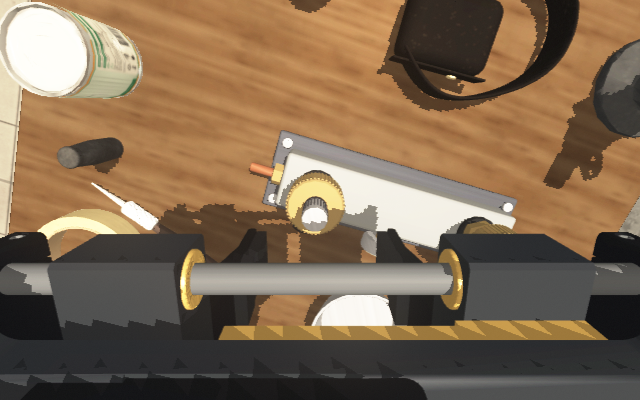

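The nut's top face is at about (315.5,202) and the head top at (314,215), which means the nut is slightly farther out than I estimated.

```bash
python3 - <<'E'
from h import *
c=ctrl.camera_params('wrist'); im=cv2.imread('pics/w2.png')
cv2.imwrite('pics/w2c.png',cv2.resize(im[160:245,270:370],None,fx=7,fy=7,interpolation=cv2.INTER_CUBIC))
print(bp(c,315.5,202,.088),bp(c,314,215,.113))
E
```

```text
[0.5654 0.0231 0.088 ] [0.5645 0.0233 0.113 ]
```

View pics/w2c.png

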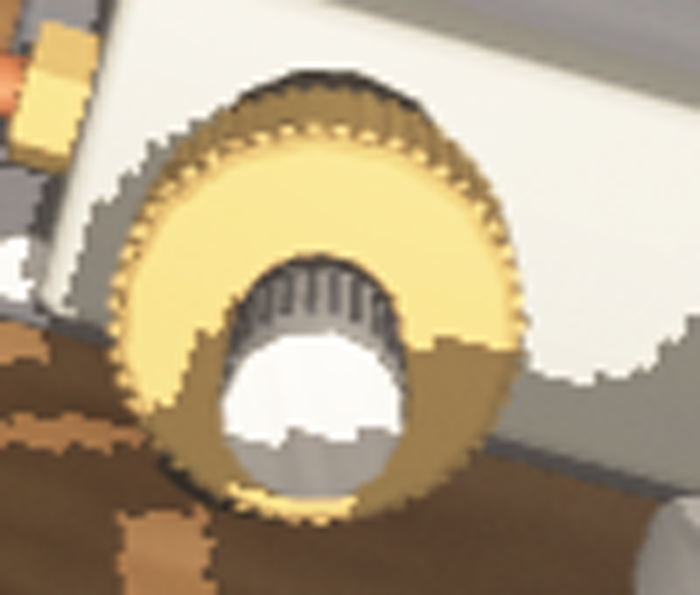

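```bash
python3 - <<'E'
from h import *
c=ctrl.camera_params('wrist')
print(bp(c,315.4,206.3,.088),bp(c,314.7,219.4,.113))
for i in range(3): ctrl.get_image('wrist'); st()
E
```

```text
[0.5625 0.0222 0.088 ] [0.5619 0.0221 0.113 ]
t 3.45 p [0.5594 0.0171 0.1479] rv [ 2.0466  0.3331 -2.0453] F [ 0.17 -0.51  1.31] M [0.009 0.008 0.053] g 0.6385
q [ 0.551  0.248 -0.716  1.756  0.175  1.202 -1.461]
t 3.5 p [0.5597 0.0172 0.1482] rv [ 2.0473  0.3329 -2.0444] F [0.39 0.34 0.42] M [ 0.066 -0.003 -0.011] g 0.6409
q [ 0.55   0.248 -0.717  1.755  0.175  1.202 -1.461]
t 3.55 p [0.5598 0.0174 0.1484] rv [ 2.0476  0.3329 -2.044 ] F [-0.03 -0.04  1.11] M [0.026 0.023 0.027] g 0.6434
q [ 0.55   0.248 -0.717  1.755  0.175  1.202 -1.461]
```

Call:
{"name": "step_arm", "arguments": {
  "increments": [0,-0.34,-0.29,0,0,0,2.5,0,0,0,0,0,2.5,0,0,0,0,0,2.5,0,0,0,0,0,1.5,0,0,0,0,0,0,0,0,0,0,0,0,0,0,0,0,0]
}}

```text
time: 4.42
position: [0.5619, 0.0224, 0.0581]
tool_rot: [2.047, 0.335, -2.044]
ft_force: [-0.2, 0.0, -0.5]
grip_width: 0.64
```

```bash
python3 - <<'E'
from h import *
st(); snap('wrist','w3'); st()
E
```

```text
t 4.425 p [0.5619 0.0224 0.0581] rv [ 2.0472  0.335  -2.0438] F [-0.2   0.01 -0.53] M [0.053 0.001 0.024] g 0.6402
q [ 0.505  0.355 -0.69   1.836  0.26   1.04  -1.533]
t 4.475 p [0.562  0.0223 0.0583] rv [ 2.0475  0.3347 -2.0434] F [-0.23  0.24 -0.58] M [ 0.03  -0.05  -0.073] g 0.6383
q [ 0.505  0.355 -0.69   1.836  0.26   1.04  -1.533]
```

View pics/w3.png

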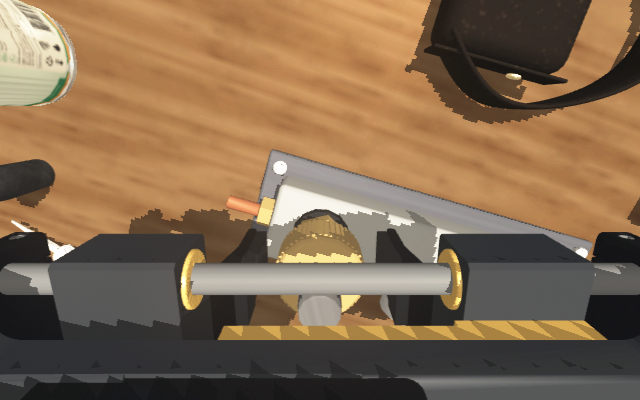

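The nut (centre about column 320) sits midway between the fingers (268 and 377). I'm closing on it.

Call:
{"name": "step_arm", "arguments": {
  "increments": [0,0,0,0,0,0,0,0,0,0,0,0,0,0,0,0,0,0,0,0,0,0,0,0],
  "fingers": 0,
  "force": 40
}}

```text
time: 4.97
position: [0.5612, 0.0228, 0.0576]
tool_rot: [2.046, 0.336, -2.045]
ft_force: [-1.2, 1.9, 3.9]
grip_width: 0.457
```

```bash
python3 - <<'E'
from h import *
st()
E
```

```text
t 4.975 p [0.5612 0.0228 0.0576] rv [ 2.0461  0.3359 -2.045 ] F [-1.18  1.93  3.9 ] M [ 0.31   0.144 -0.035] g 0.4574
q [ 0.505  0.355 -0.69   1.837  0.259  1.04  -1.533]
```

```bash
cat >> h.py <<'E'
def m():
    s=ctrl.get_state(); r=R.from_rotvec(s['tool_rot']).as_matrix(); print('t',round(s['time'],2),'yaw',round(float(np.arctan2(r[1,1],r[0,1])),4),'M',np.round(s['torque'],3),'F',np.round(s['ft_force'],1),'p',np.round(s['position'],4),'q7',round(s['joint_positions'][6],3),'tq7',np.round(s['joint_torque'][-1],3),'g',round(s['grip_width'],4))
E
python3 -c "from h import *;m()"
```

```text
t 4.97 yaw -1.2455 M [ 0.31   0.144 -0.035] F [-1.2  1.9  3.9] p [0.5612 0.0228 0.0576] q7 -1.533 tq7 -0.013 g 0.4574
```

Call:
{"name": "step_arm", "arguments": {
  "increments": [0,0,0,0.03,0,0,0,0,0,0.02,0,0,0,0,0,0,0,0]
}}

```text
time: 5.35
position: [0.5612, 0.0227, 0.0575]
tool_rot: [2.075, 0.287, -2.074]
ft_force: [-0.7, 2.7, 5.7]
grip_width: 0.458
```

```bash
python3 -c "from h import *;m()"
```

```text
t 5.35 yaw -1.2961 M [0.463 0.353 0.2  ] F [-0.7  2.7  5.7] p [0.5612 0.0227 0.0575] q7 -1.581 tq7 -0.256 g 0.4584
```

Call:
{"name": "step_arm", "arguments": {
  "increments": [0,0,0,0.02,0,0,0,0,0,0.02,0,0,0,0,0,0,0,0]
}}

```text
time: 5.72
position: [0.5612, 0.0227, 0.0575]
tool_rot: [2.097, 0.247, -2.096]
ft_force: [-1.3, 2.8, 6.0]
grip_width: 0.457
```

```bash
python3 -c "from h import *;m()"
```

```text
t 5.72 yaw -1.3359 M [0.399 0.359 0.269] F [-1.3  2.8  6. ] p [0.5612 0.0227 0.0575] q7 -1.618 tq7 -0.296 g 0.457
```

Call:
{"name": "step_arm", "arguments": {
  "increments": [0,0,0,0.02,0,0,0,0,0,0.02,0,0,0,0,0,0,0,0]
}}

```text
time: 6.1
position: [0.5612, 0.0227, 0.0575]
tool_rot: [2.12, 0.207, -2.119]
ft_force: [-1.2, 2.2, 4.9]
grip_width: 0.455
```

```bash
python3 -c "from h import *;m()"
```

```text
t 6.1 yaw -1.3759 M [0.411 0.33  0.246] F [-1.2  2.2  4.9] p [0.5612 0.0227 0.0575] q7 -1.656 tq7 -0.298 g 0.455
```

Call:
{"name": "step_arm", "arguments": {
  "increments": [0,0,0,0.02,0,0,0,0,0,0.01,0,0,0,0,0,0,0,0]
}}

```text
time: 6.48
position: [0.5612, 0.0226, 0.0576]
tool_rot: [2.136, 0.176, -2.135]
ft_force: [-1.2, 2.5, 6.1]
grip_width: 0.455
```

```bash
python3 -c "from h import *;m()"
```

```text
t 6.47 yaw -1.4059 M [0.421 0.348 0.241] F [-1.2  2.5  6.1] p [0.5612 0.0226 0.0576] q7 -1.684 tq7 -0.277 g 0.4546
```

Call:
{"name": "step_arm", "arguments": {
  "increments": [0,0,0,0.02,0,0,0,0,0,0.02,0,0,0,0,0,0,0,0]
}}

```text
time: 6.85
position: [0.5612, 0.0226, 0.0576]
tool_rot: [2.157, 0.135, -2.156]
ft_force: [-1.5, 2.6, 6.0]
grip_width: 0.454
```

```bash
python3 -c "from h import *;m()"
```

```text
t 6.85 yaw -1.4459 M [0.392 0.443 0.227] F [-1.5  2.6  6. ] p [0.5612 0.0226 0.0576] q7 -1.721 tq7 -0.301 g 0.4544
```

Call:
{"name": "step_arm", "arguments": {
  "increments": [0,0,0,0.02,0,0,0,0,0,0.02,0,0,0,0,0,0,0,0]
}}

```text
time: 7.22
position: [0.5612, 0.0226, 0.0575]
tool_rot: [2.179, 0.092, -2.178]
ft_force: [-1.9, 1.5, 5.7]
grip_width: 0.453
```

```bash
python3 -c "from h import *;m()"
```

```text
t 7.22 yaw -1.486 M [0.4   0.376 0.213] F [-1.9  1.5  5.7] p [0.5612 0.0226 0.0575] q7 -1.759 tq7 -0.302 g 0.4527
```

Call:
{"name": "step_arm", "arguments": {
  "increments": [0,0,0,0.02,0,0,0,0,0,0.02,0,0,0,0,0,0,0,0]
}}

```text
time: 7.6
position: [0.5612, 0.0226, 0.0576]
tool_rot: [2.199, 0.049, -2.198]
ft_force: [-1.1, 2.2, 5.5]
grip_width: 0.457
```

```bash
python3 -c "from h import *;m()"
```

```text
t 7.6 yaw -1.526 M [0.424 0.364 0.24 ] F [-1.1  2.2  5.5] p [0.5612 0.0226 0.0576] q7 -1.797 tq7 -0.306 g 0.4566
```

Call:
{"name": "step_arm", "arguments": {
  "increments": [0,0,0,0.02,0,0,0,0,0,0.02,0,0,0,0,0,0,0,0]
}}

```text
time: 7.98
position: [0.5612, 0.0226, 0.0575]
tool_rot: [2.219, 0.005, -2.219]
ft_force: [-2.4, 1.7, 4.9]
grip_width: 0.455
```

```bash
python3 -c "from h import *;m()"
```

```text
t 7.97 yaw -1.566 M [0.418 0.498 0.273] F [-2.4  1.7  4.9] p [0.5612 0.0226 0.0575] q7 -1.834 tq7 -0.304 g 0.4553
```

Call:
{"name": "step_arm", "arguments": {
  "increments": [0,0,0,0.02,0,0,0,0,0,0.02,0,0,0,0,0,0,0,0]
}}

```text
time: 8.35
position: [0.5612, 0.0225, 0.0575]
tool_rot: [-2.204, 0.039, 2.203]
ft_force: [-1.4, 1.9, 5.8]
grip_width: 0.454
```

```bash
python3 -c "from h import *;m()"
```

```text
t 8.35 yaw -1.606 M [0.425 0.358 0.296] F [-1.4  1.9  5.8] p [0.5612 0.0225 0.0575] q7 -1.872 tq7 -0.319 g 0.4541
```

Call:
{"name": "step_arm", "arguments": {
  "increments": [0,0,0,0.02,0,0,0,0,0,0.02,0,0,0,0,0,0,0,0]
}}

```text
time: 8.72
position: [0.5612, 0.0225, 0.0575]
tool_rot: [-2.184, 0.082, 2.183]
ft_force: [-0.9, 1.5, 6.1]
grip_width: 0.453
```

```bash
python3 -c "from h import *;m()"
```

```text
t 8.72 yaw -1.6454 M [0.372 0.361 0.413] F [-0.9  1.5  6.1] p [0.5612 0.0225 0.0575] q7 -1.909 tq7 -0.47 g 0.453
```

Call:
{"name": "step_arm", "arguments": {
  "increments": [0,0,0,0.02,0,0,0,0,0,0.02,0,0,0,0,0,0,0,0]
}}

```text
time: 9.1
position: [0.5612, 0.0225, 0.0575]
tool_rot: [-2.163, 0.124, 2.162]
ft_force: [-1.1, 1.5, 5.6]
grip_width: 0.454
```

```bash
python3 -c "from h import *;m()"
```

```text
t 9.1 yaw -1.6849 M [0.4   0.416 0.608] F [-1.1  1.5  5.6] p [0.5612 0.0225 0.0575] q7 -1.947 tq7 -0.621 g 0.454
```

Left is the oxygen nut: it ran to its stop on a clockwise turn at yaw of about -1.62, and torque then rose to about 0.6 N m. That is above 0.38 and below the 0.68 tear limit, so it is nipped up. I ran the last checks in one batch and the torque went higher than I wanted, so I'm relaxing the twist before opening.

Call:
{"name": "step_arm", "arguments": {
  "increments": [0,0,0,-0.06,0,0,0,0,0,-0.07,0,0,0,0,0,0,0,0]
}}

```text
time: 9.48
position: [0.5612, 0.0226, 0.0575]
tool_rot: [2.215, 0.017, -2.214]
ft_force: [-1.8, 2.2, 5.5]
grip_width: 0.453
```

```bash
python3 -c "from h import *;m()"
```

```text
t 9.47 yaw -1.5559 M [0.447 0.374 0.077] F [-1.8  2.2  5.5] p [0.5612 0.0226 0.0575] q7 -1.825 tq7 0.095 g 0.4533
```

Call:
{"name": "step_arm", "arguments": {
  "increments": [0,0,0,0,0,0,0,0,0,0,0,0,0,0,0,0,0,0,-2.0,0,0,0,0,0,-4.0,0,0,0,0,0,-4.0,0,0,0,0,0],
  "fingers": 64
}}

```text
time: 10.22
position: [0.5612, 0.0223, 0.1595]
tool_rot: [2.215, 0.016, -2.213]
ft_force: [-0.6, -0.0, -0.2]
grip_width: 0.639
```

```bash
python3 -c "from h import *;st();m()"
```

```text
t 10.225 p [0.5612 0.0223 0.1595] rv [ 2.2149  0.0165 -2.2129] F [-0.59 -0.01 -0.24] M [ 0.038 -0.059  0.014] g 0.6391
q [ 0.5    0.232 -0.666  1.739  0.152  1.222 -1.761]
t 10.22 yaw -1.5558 M [ 0.038 -0.059  0.014] F [-0.6 -0.  -0.2] p [0.5612 0.0223 0.1595] q7 -1.761 tq7 -0.173 g 0.6391
```

Next I go to the right (fuel) outlet, turning the wrist back half a turn first so that there is clockwise range.

Call:
{"name": "step_arm", "arguments": {
  "increments": [0,4.66,-0.13,0,0,0,0,4.67,-0.13,0,0,0,0,4.67,-0.13,0,0,0,0,0,0,-0.18,0,0,0,0,0,-0.18,0,0,0,0,0,-0.18,0,0,0,0,0,-0.18,0,0,0,0,0,-0.18,0,0,0,0,0,-0.18,0,0,0,0,0,-0.18,0,0,0,0,0,-0.18,0,0,0,0,0,-0.18,0,0]
}}

```text
time: 11.72
position: [0.5674, -0.1179, 0.1587]
tool_rot: [1.158, 1.24, -1.157]
ft_force: [-0.9, 0.1, -0.4]
grip_width: 0.641
```

Call:
{"name": "step_arm", "arguments": {
  "increments": [0,0,0,-0.18,0,0,0,0,0,-0.18,0,0,0,0,0,-0.18,0,0,0,0,0,-0.18,0,0,0,0,0,-0.18,0,0,0,0,0,-0.18,0,0,0,0,0,-0.18,0,0,0,0,0,-0.18,0,0,0,0,0,-0.08,0,0,0,0,0,0,0,0]
}}

```text
time: 12.98
position: [0.5673, -0.1181, 0.1582]
tool_rot: [-0.01, 1.57, 0.009]
ft_force: [0.0, -1.0, 0.6]
grip_width: 0.637
```

```bash
python3 - <<'E'
from h import *
ctrl.get_image('top'); s=st();m(); im=snap('wrist','w4'); c=ctrl.camera_params('wrist')
for p in [(.567,-.1175,.088),(.567,-.1175,.113)]: print(proj(c,p))
cv2.imwrite('pics/w4c.png',cv2.resize(im[150:260,260:390,::-1],None,fx=5,fy=5,interpolation=cv2.INTER_CUBIC))
E
```

```text
t 13.025 p [ 0.5673 -0.118   0.1581] rv [-0.0093  1.5699  0.0083] F [ 0.34  0.29 -1.32] M [ 0.102 -0.112  0.003] g 0.6418
q [ 1.036  0.4   -1.076  1.689  0.368  1.273  1.465]
t 13.03 yaw 1.582 M [ 0.102 -0.112  0.003] F [ 0.3  0.3 -1.3] p [ 0.5673 -0.118   0.1581] q7 1.465 tq7 0.077 g 0.6418
[322.30113374 208.33608124]
[322.37057369 220.06292673]
```

View pics/w4.png

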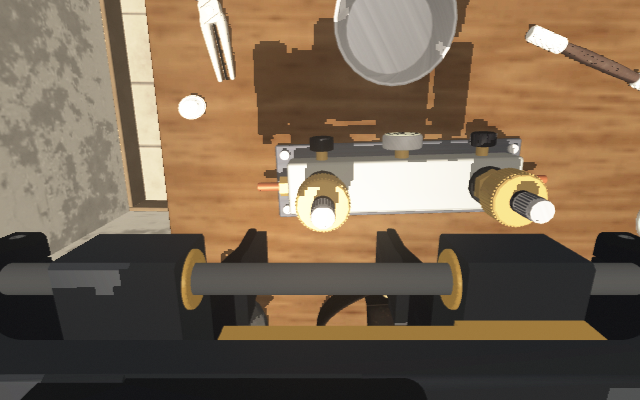

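View pics/w4c.png

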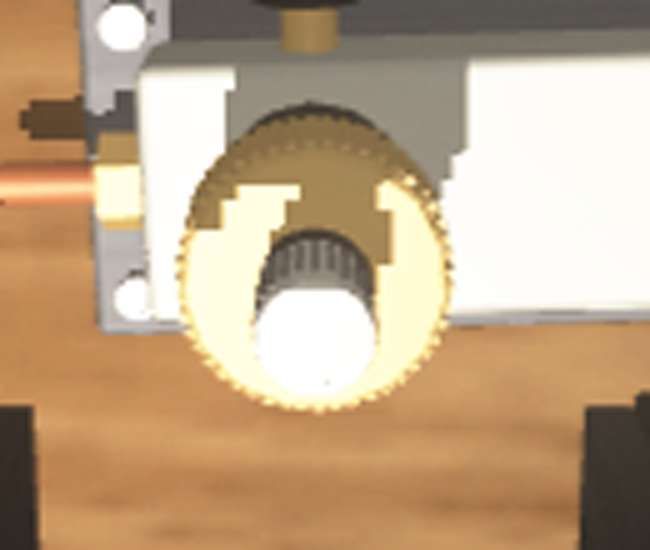

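The nut's top centre is at about (323,205) and the head at (323,219), within 1.5 mm of the predicted place. Correcting for that and descending.

Call:
{"name": "step_arm", "arguments": {
  "increments": [0,0.08,-0.15,0,0,0,2.5,0,0,0,0,0,2.5,0,0,0,0,0,2.5,0,0,0,0,0,2.5,0,0,0,0,0,0,0,0,0,0,0,0,0,0,0,0,0]
}}

```text
time: 13.95
position: [0.5661, -0.1168, 0.0581]
tool_rot: [-0.011, 1.57, 0.01]
ft_force: [1.6, 0.4, -0.1]
grip_width: 0.638
```

```bash
python3 -c "from h import *;m()"
```

```text
t 13.95 yaw 1.584 M [ 0.121 -0.16   0.039] F [ 1.6  0.4 -0.1] p [ 0.5661 -0.1168  0.0581] q7 1.39 tq7 -0.003 g 0.6376
```

Call:
{"name": "step_arm", "arguments": {
  "increments": [0,0,0,0,0,0,0,0,0,0,0,0,0,0,0,0,0,0,0,0,0,0,0,0],
  "fingers": 0,
  "force": 40
}}

```text
time: 14.45
position: [0.566, -0.1172, 0.0579]
tool_rot: [-0.011, 1.57, 0.01]
ft_force: [-0.2, -0.2, 4.3]
grip_width: 0.469
```

```bash
python3 -c "from h import *;m()"
```

```text
t 14.45 yaw 1.5838 M [ 0.024 -0.005  0.038] F [-0.2 -0.2  4.3] p [ 0.566  -0.1172  0.0579] q7 1.39 tq7 0.015 g 0.4689
```

Call:
{"name": "step_arm", "arguments": {
  "increments": [0,0,0,0.03,0,0,0,0,0,0.03,0,0,0,0,0,0,0,0]
}}

```text
time: 14.82
position: [0.566, -0.1172, 0.0579]
tool_rot: [0.036, 1.569, -0.037]
ft_force: [0.2, -1.0, 5.2]
grip_width: 0.473
```

```bash
python3 -c "from h import *;m()"
```

```text
t 14.82 yaw 1.5242 M [-0.129  0.012  0.228] F [ 0.2 -1.   5.2] p [ 0.566  -0.1172  0.0579] q7 1.336 tq7 -0.277 g 0.473
```

Call:
{"name": "step_arm", "arguments": {
  "increments": [0,0,0,0.02,0,0,0,0,0,0.02,0,0,0,0,0,0,0,0]
}}

```text
time: 15.2
position: [0.566, -0.1172, 0.0579]
tool_rot: [0.067, 1.569, -0.069]
ft_force: [-0.4, -0.1, 6.1]
grip_width: 0.472
```

```bash
python3 -c "from h import *;m()"
```

```text
t 15.2 yaw 1.4845 M [-0.044  0.068  0.233] F [-0.4 -0.1  6.1] p [ 0.566  -0.1172  0.0579] q7 1.301 tq7 -0.294 g 0.4721
```

Call:
{"name": "step_arm", "arguments": {
  "increments": [0,0,0,0.03,0,0,0,0,0,0.03,0,0,0,0,0,0,0,0]
}}

```text
time: 15.58
position: [0.566, -0.1172, 0.0579]
tool_rot: [0.114, 1.567, -0.116]
ft_force: [-2.0, -0.3, 5.9]
grip_width: 0.473
```

```bash
python3 -c "from h import *;m()"
```

```text
t 15.57 yaw 1.4244 M [-0.049  0.025  0.237] F [-2.  -0.3  5.9] p [ 0.566  -0.1172  0.0579] q7 1.247 tq7 -0.31 g 0.4727
```

Call:
{"name": "step_arm", "arguments": {
  "increments": [0,0,0,0.05,0,0,0,0,0,0.05,0,0,0,0,0,0.05,0,0,0,0,0,0.05,0,0]
}}

```text
time: 16.08
position: [0.566, -0.1172, 0.0579]
tool_rot: [0.272, 1.552, -0.273]
ft_force: [-1.1, -0.8, 5.5]
grip_width: 0.47
```

```bash
python3 -c "from h import *;m()"
```

```text
t 16.07 yaw 1.2231 M [-0.09   0.071  0.296] F [-1.1 -0.8  5.5] p [ 0.566  -0.1172  0.0579] q7 1.065 tq7 0.101 g 0.4696
```

Call:
{"name": "step_arm", "arguments": {
  "increments": [0,0,0,0.06,0,0,0,0,0,0.06,0,0,0,0,0,0.06,0,0,0,0,0,0.06,0,0,0,0,0,0.06,0,0,0,0,0,0.06,0,0]
}}

```text
time: 16.82
position: [0.5661, -0.1172, 0.0579]
tool_rot: [0.553, 1.497, -0.554]
ft_force: [-0.0, -0.9, 5.0]
grip_width: 0.467
```

```bash
python3 -c "from h import *;m()"
```

```text
t 16.82 yaw 0.8628 M [-0.179 -0.102  0.266] F [-0.  -0.9  5. ] p [ 0.5661 -0.1172  0.0579] q7 0.737 tq7 0.188 g 0.4666
```

Call:
{"name": "step_arm", "arguments": {
  "increments": [0,0,0,0.08,0,0,0,0,0,0.08,0,0,0,0,0,0.08,0,0,0,0,0,0.08,0,0,0,0,0,0.08,0,0,0,0,0,0.08,0,0,0,0,0,0.08,0,0,0,0,0,0.08,0,0,0,0,0,0.08,0,0,0,0,0,0.08,0,0]
}}

```text
time: 18.08
position: [0.5661, -0.1172, 0.0579]
tool_rot: [1.163, 1.236, -1.163]
ft_force: [1.1, -1.4, 4.7]
grip_width: 0.469
```

```bash
python3 -c "from h import *;m()"
```

```text
t 18.07 yaw 0.0621 M [-0.183  0.199  0.223] F [ 1.1 -1.4  4.7] p [ 0.5661 -0.1172  0.0579] q7 -0.001 tq7 0.37 g 0.4688
```

Call:
{"name": "step_arm", "arguments": {
  "increments": [0,0,0,0.08,0,0,0,0,0,0.08,0,0,0,0,0,0.08,0,0,0,0,0,0.08,0,0,0,0,0,0.08,0,0,0,0,0,0.08,0,0,0,0,0,0.08,0,0,0,0,0,0.08,0,0,0,0,0,0.08,0,0,0,0,0,0.08,0,0,0,0,0,0.08,0,0,0,0,0,0,0,0]
}}

```text
time: 19.58
position: [0.5662, -0.1171, 0.0579]
tool_rot: [1.78, 0.705, -1.778]
ft_force: [0.1, -1.2, 5.3]
grip_width: 0.468
```

```bash
python3 -c "from h import *;m()"
```

```text
t 19.57 yaw -0.8148 M [-0.08  -0.086  0.259] F [ 0.1 -1.2  5.3] p [ 0.5662 -0.1171  0.0579] q7 -0.822 tq7 -0.432 g 0.4684
```

Left nut hits its stop clockwise; right turned 2.4 rad at a steady 0.26 N m, so right is fuel. Relaxing the twist, releasing, and rising to head height.

Call:
{"name": "step_arm", "arguments": {
  "increments": [0,0,0,-0.06,0,0,0,0,0,0,0,0]
}}

```text
time: 19.82
position: [0.5662, -0.1172, 0.0579]
tool_rot: [1.74, 0.751, -1.738]
ft_force: [-0.9, -1.2, 5.9]
grip_width: 0.47
```

Call:
{"name": "step_arm", "arguments": {
  "increments": [0,0,0,0,0,0,0,0,0,0,0,0,0,0,0,0,0,0,-1.5,0,0,0,0,0,-2.0,0,0,0,0,0,0,0,0,0,0,0],
  "fingers": 60
}}

```text
time: 20.58
position: [0.5675, -0.1172, 0.0951]
tool_rot: [1.743, 0.747, -1.736]
ft_force: [0.1, -0.2, -0.9]
grip_width: 0.595
```

```bash
python3 - <<'E'
from h import *
m(); snap('wrist','w5');m()
c=ctrl.camera_params('wrist')
for p in [(.566,-.117,.088),(.566,-.117,.113)]: print(proj(c,p))
E
```

```text
t 20.57 yaw -0.756 M [-0.049 -0.049  0.001] F [ 0.1 -0.2 -0.9] p [ 0.5675 -0.1172  0.0951] q7 -0.746 tq7 0.043 g 0.5954
t 20.62 yaw -0.756 M [-0.027 -0.019  0.031] F [-0.9  0.7 -0.2] p [ 0.5666 -0.1172  0.0939] q7 -0.746 tq7 0.013 g 0.5993
[319.79216891 245.4883566 ]
[319.76264962 267.51150848]
```

View pics/w5.png

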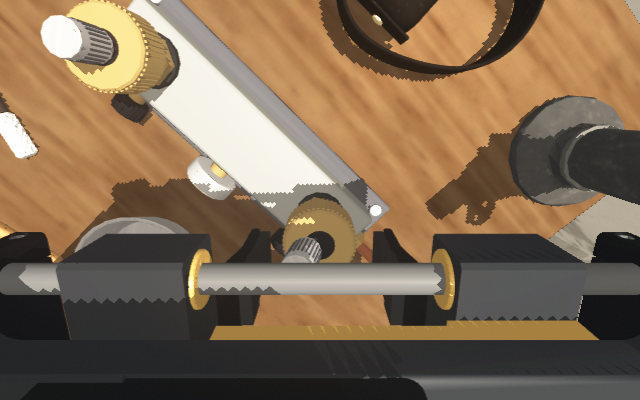

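The fuel nut is at (318,240). Its freed stopper leans towards the left finger, with the head top at about (296,260) against the expected (320,267). The lean is along the jaw direction and inside the opening, so closing gently should stand it up.

Call:
{"name": "step_arm", "arguments": {
  "increments": [0,0,0,0,0,0,0,0,0,0,0,0,0,0,0,0,0,0,0,0,0,0,0,0,0,0,0,0,0,0],
  "fingers": 0,
  "force": 15
}}

```text
time: 21.25
position: [0.5655, -0.117, 0.092]
tool_rot: [1.741, 0.751, -1.741]
ft_force: [-0.6, 0.0, -0.7]
grip_width: 0.173
```

```bash
python3 - <<'E'
from h import *
m(); snap('wrist','w6');m()
E
```

```text
t 21.25 yaw -0.7559 M [-0.025 -0.099 -0.014] F [-0.6  0.  -0.7] p [ 0.5655 -0.117   0.092 ] q7 -0.746 tq7 0.001 g 0.173
t 21.3 yaw -0.7559 M [-0.041 -0.06   0.045] F [-0.6  0.3 -0.5] p [ 0.5655 -0.117   0.0921] q7 -0.746 tq7 -0.0 g 0.1754
```

View pics/w6.png

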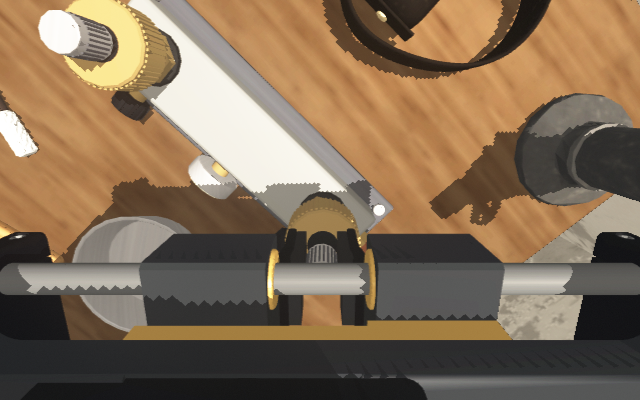

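The jaws are on the head at 15 mm, and it now stands upright between the pads at (322,250). Firming the grip and lifting.

Call:
{"name": "step_arm", "arguments": {
  "increments": [0,0,0,0,0,0,0,0,0,0,0,0,-0.5,0,0,0,0,0,-0.5,0,0,0,0,0],
  "fingers": 0,
  "force": 30
}}

```text
time: 21.8
position: [0.5654, -0.1169, 0.1025]
tool_rot: [1.74, 0.751, -1.741]
ft_force: [1.0, -0.0, -1.0]
grip_width: 0.171
```

```bash
python3 -c "from h import *;m()"
```

```text
t 21.8 yaw -0.756 M [-0.052 -0.009 -0.004] F [ 1. -0. -1.] p [ 0.5654 -0.1169  0.1025] q7 -0.741 tq7 -0.023 g 0.1714
```

Call:
{"name": "step_arm", "arguments": {
  "increments": [-1.5,0,0,0,0,0,-2.0,0,0,0,0,0,-2.0,0,0,0,0,0,-2.0,0,0,0,0,0,-1.5,0,0,0,0,0,0,0,0,0,0,0]
}}

```text
time: 22.55
position: [0.5663, -0.1171, 0.1938]
tool_rot: [1.742, 0.749, -1.738]
ft_force: [0.1, -0.2, -0.8]
grip_width: 0.172
```

```bash
python3 - <<'E'
from h import *
m(); snap('wrist','w7'); snap('scene','s7')
im=cv2.imread('pics/s7.png'); cv2.imwrite('pics/s7c.png',cv2.resize(im[80:290,250:440],None,fx=2.8,fy=2.8))
c=ctrl.camera_params('scene')
for d in ctrl.spot_point('scene','stopper_1_centre'): print(d['score'],w('scene',d['xyz'],c).round(4))
for d in ctrl.spot_point('scene','dish_in'): print(d['score'],w('scene',d['xyz'],c).round(4))
E
```

```text
t 22.55 yaw -0.7561 M [-0.043 -0.06   0.005] F [ 0.1 -0.2 -0.8] p [ 0.5663 -0.1171  0.1938] q7 -0.701 tq7 0.02 g 0.1716
0.58 [ 0.5594 -0.1204  0.1838]
0.43 [ 0.7223 -0.2134 -0.0012]
0.87 [ 0.4297 -0.0594  0.002 ]
```

View pics/w7.png

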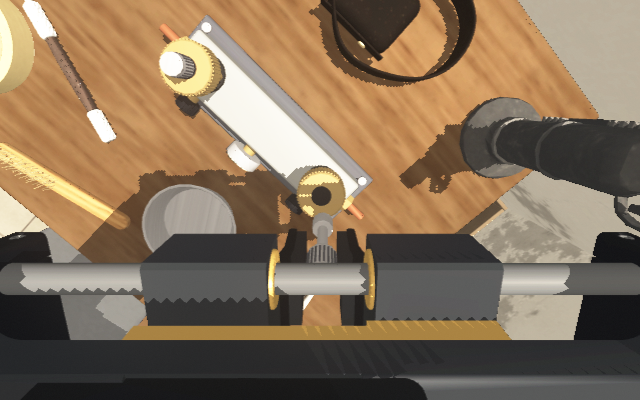

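View pics/s7c.png

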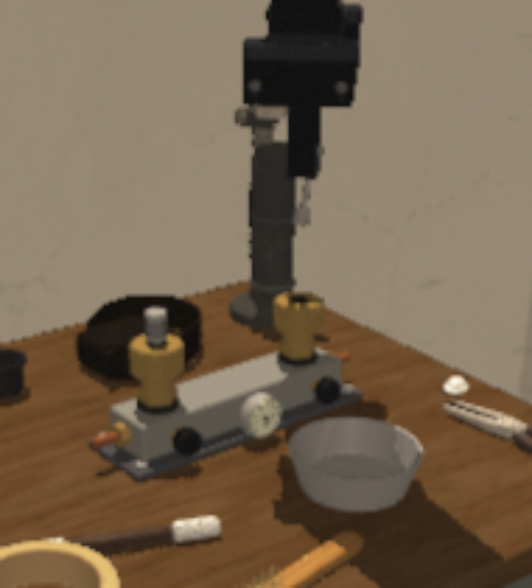

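The stopper hangs straight, with its foot at (322,230), and the fuel nut is empty at (320,194). The dish rim spans columns 142–236, its top edge at row 184. I'll check the stopper's tilt and the dish position.

```bash
python3 - <<'E'
from h import *
c=ctrl.camera_params('wrist')
for z in (.152,.215): print(z,proj(c,(.5663,-.117,z)))
for x,y in [(.436,-.062),(.439,-.062),(.434,-.064),(.436,-.058)]:
  P=np.array([proj(c,(x+.048*np.cos(a),y+.048*np.sin(a),.03)) for a in np.linspace(0,6.28,100)]); print(x,y,P[:,0].min().round(1),P[:,0].max().round(1),P[:,1].min().round(1))
im=cv2.imread('pics/w7.png'); cv2.imwrite('pics/w7c.png',cv2.resize(im[170:280,120:360],None,fx=3.3,fy=3.3,interpolation=cv2.INTER_CUBIC))
E
```

```text
0.152 [322.80800052 222.00091125]
0.215 [323.30496629 270.08860639]
0.436 -0.062 141.5 237.9 180.7
0.439 -0.062 143.4 240.0 178.6
0.434 -0.064 141.8 238.0 183.6
0.436 -0.058 138.3 235.0 177.8
```

View pics/w7c.png

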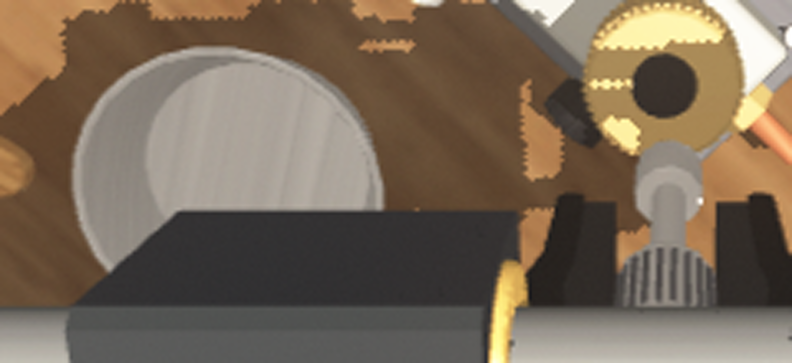

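Call:
{"name": "step_arm", "arguments": {
  "increments": [0,-1.27,0.46,0,0,0,0,-2.54,0.92,0,0,0,0,-2.54,0.92,0,0,0,0,-2.54,0.92,0,0,0,0,-2.54,0.92,0,0,0,0,-1.27,0.46,0,0,0,2.0,0,0,0,0,0,3.0,0,0,0,0,0,3.0,0,0,0,0,0,2.0,0,0,0,0,0,0,0,0,0,0,0]
}}

```text
time: 24.12
position: [0.44, -0.063, 0.0907]
tool_rot: [1.739, 0.754, -1.744]
ft_force: [-0.4, -0.7, -0.4]
grip_width: 0.176
```

```bash
python3 - <<'E'
from h import *
m(); snap('wrist','w8'); snap('scene','s8');m()
im=cv2.imread('pics/s8.png'); cv2.imwrite('pics/s8c.png',cv2.resize(im[150:300,290:440],None,fx=3.8,fy=3.8))
E
```

```text
t 24.12 yaw -0.7559 M [-0.037  0.01   0.023] F [-0.4 -0.7 -0.4] p [ 0.44   -0.063   0.0907] q7 -0.682 tq7 -0.06 g 0.1762
t 24.23 yaw -0.756 M [ 0.005 -0.025  0.009] F [-0.5 -0.2  0.3] p [ 0.4419 -0.0633  0.0926] q7 -0.682 tq7 -0.001 g 0.1751
```

View pics/w8.png

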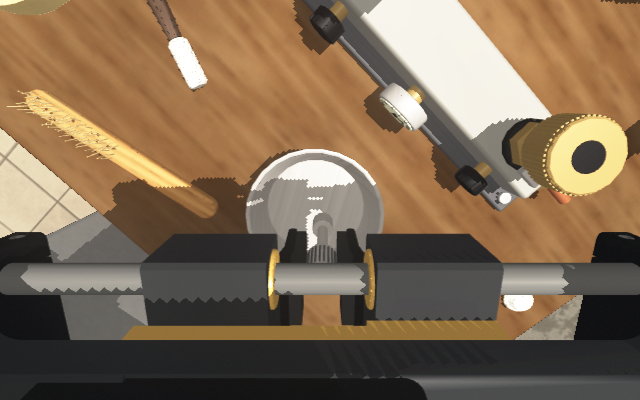

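View pics/s8c.png

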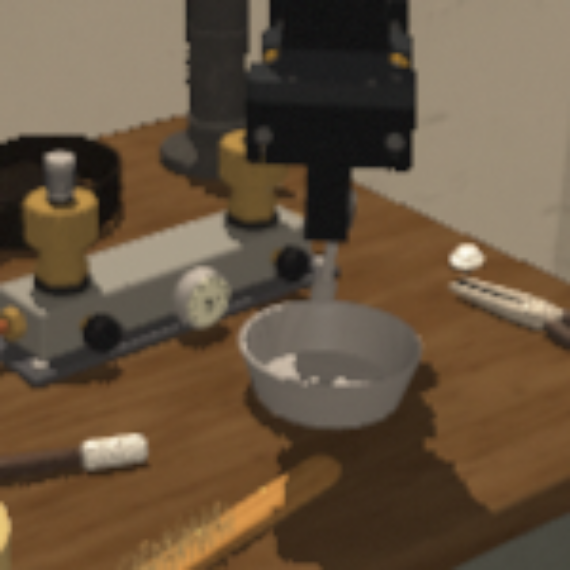

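The stopper is over the dish (rim columns 247–383, foot at about (322,222)). Descending.

Call:
{"name": "step_arm", "arguments": {
  "increments": [1.5,0,0,0,0,0,1.5,0,0,0,0,0,0.9,0,0,0,0,0,0,0,0,0,0,0]
}}

```text
time: 24.72
position: [0.4407, -0.0631, 0.0521]
tool_rot: [1.739, 0.753, -1.742]
ft_force: [0.0, -0.6, -0.1]
grip_width: 0.177
```

```bash
python3 -c "from h import *;m()"
```

```text
t 24.73 yaw -0.7558 M [ 0.029 -0.058 -0.014] F [ 0.  -0.6 -0.1] p [ 0.4407 -0.0631  0.0521] q7 -0.723 tq7 -0.037 g 0.1766
```

Call:
{"name": "step_arm", "arguments": {
  "increments": [0.3,0,0,0,0,0,0.2,0,0,0,0,0,0,0,0,0,0,0]
}}

```text
time: 25.1
position: [0.4416, -0.0634, 0.0482]
tool_rot: [1.741, 0.751, -1.74]
ft_force: [-0.3, -0.0, -0.1]
grip_width: 0.172
```

```bash
python3 -c "from h import *;m()"
```

```text
t 25.1 yaw -0.756 M [-0.009 -0.038  0.013] F [-0.3 -0.  -0.1] p [ 0.4416 -0.0634  0.0482] q7 -0.729 tq7 -0.009 g 0.172
```

Call:
{"name": "step_arm", "arguments": {
  "increments": [0.1,0,0,0,0,0,0.1,0,0,0,0,0,0,0,0,0,0,0]
}}

```text
time: 25.48
position: [0.4415, -0.0633, 0.0461]
tool_rot: [1.74, 0.751, -1.741]
ft_force: [-0.1, 0.1, 0.4]
grip_width: 0.174
```

```bash
python3 - <<'E'
from h import *
m(); snap('wrist','w9')
E
```

```text
t 25.48 yaw -0.756 M [-0.029 -0.025 -0.004] F [-0.1  0.1  0.4] p [ 0.4415 -0.0633  0.0461] q7 -0.731 tq7 -0.004 g 0.1745
```

View pics/w9.png

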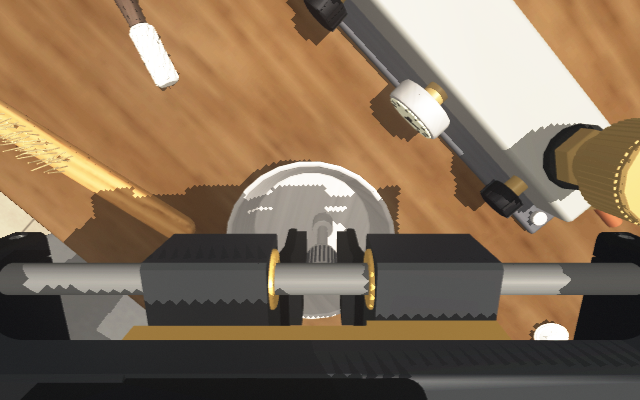

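Well inside the dish, with the foot near the floor at (322,232). Feeling for contact in 1 mm steps.

Call:
{"name": "step_arm", "arguments": {
  "increments": [0.1,0,0,0,0,0,0,0,0,0,0,0]
}}

```text
time: 25.78
position: [0.4418, -0.0634, 0.0455]
tool_rot: [1.741, 0.751, -1.74]
ft_force: [-1.1, 0.4, 4.0]
grip_width: 0.18
```

Call:
{"name": "step_arm", "arguments": {
  "increments": [0.1,0,0,0,0,0,0,0,0,0,0,0]
}}

```text
time: 26.02
position: [0.4422, -0.0633, 0.0453]
tool_rot: [1.741, 0.75, -1.74]
ft_force: [-2.4, -0.2, 11.2]
grip_width: 0.173
```

Call:
{"name": "step_arm", "arguments": {
  "increments": [0.1,0,0,0,0,0,0,0,0,0,0,0]
}}

```text
time: 26.28
position: [0.4427, -0.0634, 0.0451]
tool_rot: [1.741, 0.749, -1.739]
ft_force: [-3.6, 1.3, 16.5]
grip_width: 0.175
```

Contact with the floor at TCP z of about 0.0455. Easing off 2 mm, then releasing.

Call:
{"name": "step_arm", "arguments": {
  "increments": [-0.2,0,0,0,0,0,0,0,0,0,0,0]
}}

```text
time: 26.52
position: [0.4419, -0.0635, 0.0454]
tool_rot: [1.741, 0.75, -1.74]
ft_force: [0.1, -0.9, 4.9]
grip_width: 0.175
```

```bash
python3 -c "from h import *;m()"
```

```text
t 26.52 yaw -0.7561 M [-0.035  0.076 -0.049] F [ 0.1 -0.9  4.9] p [ 0.4419 -0.0635  0.0454] q7 -0.732 tq7 0.009 g 0.1747
```

Call:
{"name": "step_arm", "arguments": {
  "increments": [0,0,0,0,0,0,0,0,0,0,0,0,0,0,0,0,0,0],
  "fingers": 50
}}

```text
time: 26.9
position: [0.4412, -0.0632, 0.0448]
tool_rot: [1.74, 0.752, -1.741]
ft_force: [0.4, -0.4, 0.1]
grip_width: 0.429
```

```bash
python3 - <<'E'
from h import *
m(); snap('wrist','w10')
E
```

```text
t 26.9 yaw -0.756 M [-0.02  -0.019 -0.006] F [ 0.4 -0.4  0.1] p [ 0.4412 -0.0632  0.0448] q7 -0.733 tq7 0.0 g 0.4288
```

View pics/w10.png

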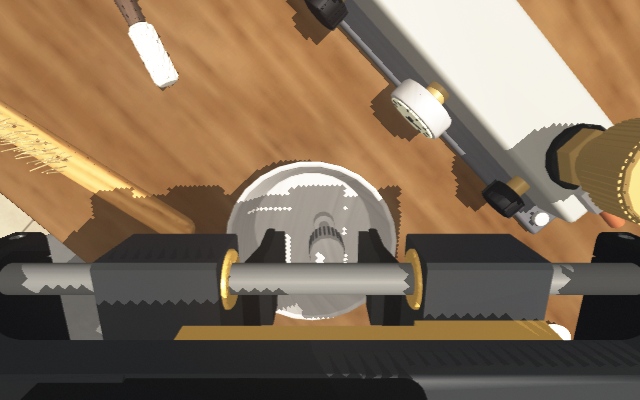

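The stopper stands in the dish, head at about (326,242), between the open fingers. Withdrawing straight up.

Call:
{"name": "step_arm", "arguments": {
  "increments": [0,0,0,0,0,0,-1.0,0,0,0,0,0,-3.0,0,0,0,0,0,-4.0,0,0,0,0,0,-5.0,0,0,0,0,0,-5.0,0,0,0,0,0,0,0,0,0,0,0],
  "fingers": 70
}}

```text
time: 27.82
position: [0.4443, -0.0635, 0.23]
tool_rot: [1.745, 0.744, -1.732]
ft_force: [0.3, -0.1, -0.9]
grip_width: 0.702
```

```bash
python3 - <<'E'
from h import *
m(); snap('wrist','w11'); snap('scene','s11')
c=ctrl.camera_params('scene')
for n in ['stopper_1_centre','dish_in']:
  for d in ctrl.spot_point('scene',n): print(n,round(d['score'],2),w('scene',d['xyz'],c).round(4))
im=cv2.imread('pics/s11.png'); cv2.imwrite('pics/s11c.png',cv2.resize(im[150:300,290:440],None,fx=3.8,fy=3.8))
E
```

```text
t 27.82 yaw -0.7558 M [0.004 0.022 0.003] F [ 0.3 -0.1 -0.9] p [ 0.4443 -0.0635  0.23  ] q7 -0.601 tq7 0.054 g 0.7017
stopper_1_centre 0.69 [ 0.438  -0.0642  0.0354]
stopper_1_centre 0.42 [ 0.4632  0.133  -0.004 ]
dish_in 0.86 [ 0.4338 -0.0603  0.0047]
dish_in 0.34 [ 0.4393 -0.0639  0.0366]
```

View pics/w11.png

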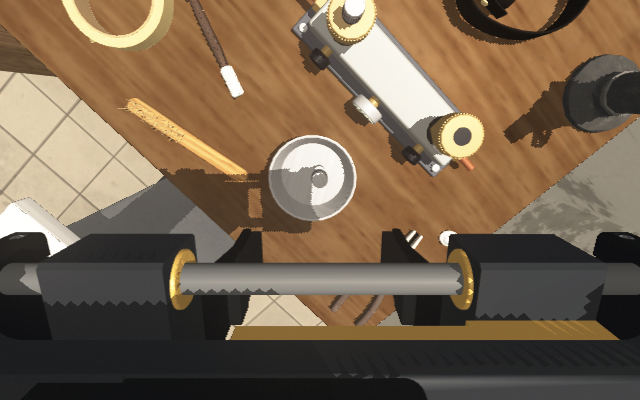

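View pics/s11c.png

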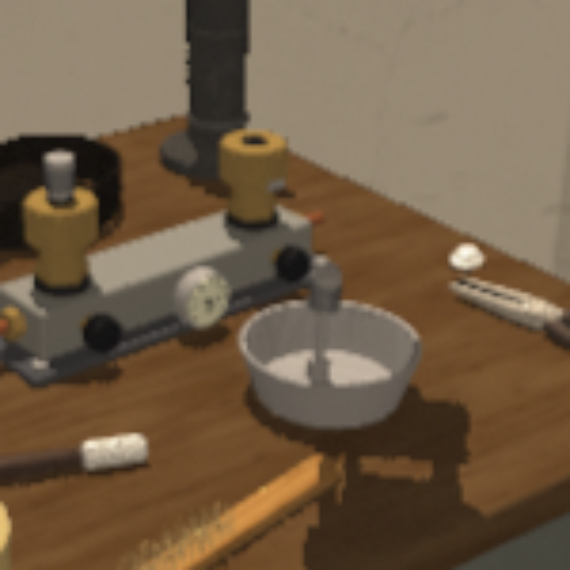

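The stopper stands upright in the dish (wrist (319,178), dish centre about (312,178)), the left stopper is still in its nut, and the gripper is clear. Handing in.

```bash
python3 -c "
from h import *
print(ctrl.close_job()); m()"
```

```text
the job is handed in; nothing more can be done
None
the job is handed in; nothing more can be done
```

The job is handed in at about 28 s of the 72 s allowed. As far as my checks show, every step was met; no verdict is reported back.

- **Which is which:** I turned both nuts clockwise only, not both ways. The left nut ran about 0.3 rad to a dead stop, so left is oxygen. The right nut kept turning at its steady drag, so right is fuel.
- **Oxygen nut:** I nipped it up in that same turn. The last reading was about 0.60–0.62 N m, above the 0.5 N m asked for but below the 0.68 N m at which the bush tears. It overshot because I sent the last small turns without stopping to check between them. I relaxed the twist before letting go and saw no sign that the nut came back.
- **Fuel nut:** I turned it 2.4 rad clockwise at a steady 0.22–0.30 N m, so it is loosened by about 2.3 rad or more. I could not read the nut angle directly.
- **Stopper:** Once free it leaned in its outlet, and closing the jaws stood it up. I drew it out, lowered it into the dish until it touched the floor (about 16 N at most on contact), then eased off and released it.
- **Last checks:** The pictures show the stopper upright in the dish, about 5 mm from its centre, with its centre 35 mm above the bench. The dish is where it was to within the measuring error, the oxygen stopper is still in, and the gripper was clear at 0.23 m. I saw nothing else disturbed in the last pictures, but I did not measure the loupe, stamp, brush or graver.

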